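Unclamp notched coupons and pack them under the press plate

ROBOT

A 6-joint arm with a two-finger parallel gripper is mounted at the origin on a cart in front of the work surface, level with it; the furniture and walls round the work are solid. World frame = base frame: x ahead of the robot, y to its left, z up, the work surface at z = 0. Lengths are in m, angles in rad, forces in N, time in s.
With the tool pointing down it reaches from about 0.35 to 0.875 m from the base axis. Payload 4.2 kg.
Tool frame: the origin (TCP) lies on the front face of the gripper's body, between the roots of the fingers; the fingertips stand 70 mm ahead of it and the grasp point (between the pads) lies 51 mm ahead of it; z points along the fingers, y is the line along which they close (so a half turn about z gives the same grasp; the last joint's range is limited). The gripper opens to 87 mm and grips with 3 to 60 N. Pads are 19 mm wide; open, the fingers measure 117 mm over their backs; the gripper's body (75 mm by 190 mm) begins 51 mm behind the grasp point.
Start: joints at [-1.075, 0.385, 0.008, 0, -1.194, -0.259], TCP at [0.147, -0.608, 0.292] pointing down, gripper open.
Joint ranges: [-3.14, 3.14], [-1.21, 2.06], [-1.07, 1.41], [-3.16, 2.05], [-2.99, -0.16], [-3.1, 3.1]. Speed limits (rad/s): [2.79, 2.79, 3.14, 3.14, 3.14, 3.14].

INTERFACE

Orientations are given as a rotation vector (axis times angle).
In Python, from rig import bot gives the robot as it stands.
- The arm moves only by the tool servo_tool, never from a script. Its arguments are lists of equal length, an entry for each row: "slide": the shift along the tool's x, y, z in mm, a list of three; "twist": the turn, a rotation vector about the tool's x, y, z in rad, a list of three. A call has 1 to 10 rows; each row shifts and turns the commanded pose from where the row before left it, along the tool's axes as they then stand; what a row does not reach is not made up. A row lasts 1/8 s, in which the tool goes at most 62.5 mm and 10.7 degrees, less where a joint would pass 70% of its speed; a pose out of reach is approached as far as the arm can. A call is refused whole if a number of a shift passes 62.5 or a number of a turn 0.188, either way. A call with a gripper value outside its range is refused whole. "gripper" is the opening, from 0 (shut) to 1 (fully open), set as the call begins (left out, the last holds). The fingers move at their own pace and stop on an object; "force" is the grip in N (left out, the last holds). Time passes only in rows, so rows that do not move let the fingers close. It gives the time, the measured TCP pose, the force and the opening at its end, in the units of the state.
- bot.get_state(): the state, without advancing time (a new reading comes with each control period).
- bot.capture(name): name is "scene" or "top" or "wrist"; returns the picture (420x560x3 uint8, blue, green, red); there is no depth.
- bot.camera_model(name): a dict with "intrinsics" (3x3 intrinsics, pixels), "world_from_camera" (4x4, takes a point from camera to world coordinates); the wrist camera has in their place "mount" (4x4, takes a point from camera to tool coordinates, whose origin is the TCP and whose axes are the flange's). Camera axes: x right, y up, looking along -z (the intrinsics and any distortion apply to the point x, -y, -z); pixel columns grow to the right and rows downward; lengths in m; the calibration is good to about 2 mm. The wrist camera is an equidistant fisheye: a pixel r from the principal point sees the ray r / f radians off the axis. A picture is of the moment at which its call begins: read the wrist's pose just before it. camera_model takes no time and is no camera call.
- bot.hand_in(): hands the job in, once; it reports no verdict.
The state is a dict: "time_s": time; "joint_positions": joint angles; "qd": joint speeds; "joint_efforts": joint torques, N m; "tool_pos": TCP position; "eef_rot": TCP orientation; "ft_force": force on the tool from outside, world axes, zero at the start; "torque": the same for the moment, N m; "opening": opening from 0.0 (shut) to 1.0 (fully open).
Only numpy, scipy, OpenCV 4.12 (cv2) and the standard library are available. Lean on these libraries where they do the work, as an engineer would, in place of code of your own. Each camera call takes 0.05 s, during which the arm holds its last target. There are 200 camera calls.

TASK

Swing up the clamp bar, slide each notched coupon straight out from under the fixed bridge behind it, and stack all the coupons flat on the blue press bed, centred and lengthwise between its two rods. Then take the steel plate by its handle and thread it squarely over both rods, lowering it in the gripper - do not let it drop - until it rests on the stack. Leave the empty clamp with its bar shut again, and do not knock over or push aside the little bottles at the back.

Things in the scene. Friction and masses are not known exactly. Their poses are not given: they have to be found in the camera images.
- clamp: aluminium coupon clamp, fixed; base 125x190x12 mm. Origin on the bench under it; z up, +x to the hinge side, away from the robot. Lanes along x at y = -58, 0, +58 mm, floor 12 mm up. Fixed bridge at x 20 to 50, y +-95, top 34 mm up, with 30 mm wide, 12.5 mm high slots, end stop x = 37. The rear 15 mm of a coupon sits in its slot: slide it 20 mm or more to -x before lifting it
- clamp_bar (a joint): angle of the clamp bar, rad: 0 shut (its lip stands in the notches of the coupons and locks them), grows as the front of the bar is swung up and back, end stop 1.9. A friction hinge: it stays where it is left and takes about 2 N at the handle to move
- bar_hinge (a point): a point on the hinge axis of the bar, in the middle, 40 mm above the bench; the axis runs along the clamp's y
- bar_grip (a point): centre of the bar's red handle, a disc 18 mm in diameter, 16 mm wide along the hinge axis, on a 12 mm stem: pinch its two flat faces (fingers closing along the hinge axis) and it pivots between the fingers along its arc. 85 mm from the hinge axis; shut, it is 52 mm above the bench, 84 mm in front of the hinge, 39 mm in front of the bar proper, 30 mm above the middle coupon
- coupon_1: amber laminate coupon, 90 (x) x 26 (y) x 10 mm (z), 40 g; origin: centre of its underside. A cross notch 16 mm wide and 5 mm deep in the top, from x = +10 to +26 mm. In the clamp its +x end is under the bridge and its front 50 mm lies free to be gripped across the 26 mm width. May be absent
- coupon_2: another coupon, the same. May be absent
- coupon_3: another coupon, the same. May be absent
- press: blue press bed fixed to the bench, 200 (x) x 70 (y) x 16 mm; origin: centre of its underside; bed surface 16 mm above the bench, with a thin white outline of the stack in the middle. Two steel guide rods of 10 mm diameter at x = +-75 mm, y = 0, reaching 96 mm above the bench, the last 14 mm tapered to a 2.4 mm tip. No springs
- platen: drilled steel plate, 186 (x) x 56 (y) x 14 mm, about 0.45 kg; origin: centre of its underside, x along its length. Two through holes of 15 mm diameter at x = +-75 mm, y = 0. On top a black bridge handle. It starts lying on the bench
- platen_grip (a point): centre of the handle's bar, 44 mm above the plate's underside: the bar runs 66 mm along the plate's x, is 14 mm wide (y; grip across this) and 16 mm high, top 52 mm above the underside
- stain_violet: bystander: violet stain bottle, 40 mm in diameter, 104 mm high; origin under its centre
- stain_blue: bystander: blue stain bottle, 34 mm in diameter, 92 mm high; origin under its centre
- immersion_oil: bystander: small amber bottle, 26 mm in diameter, 61 mm high; origin under its centre
Mind the look-alikes: they are no part of the job. What is shaped like the platen but turquoise is not meant.

How it is judged:
By the outcome, as a careful person would: the job done as asked, in the order asked, and still so for the second after the job is handed in, with the robot touching nothing.
Of coupon_1, coupon_2, coupon_3 only 2 to 3 are there at a start; the rules pass over those that are not, and their reading is None.
At some moment in a run one of platen may be knocked a few centimetres aside while the robot is not near it.
Once in a run the grip may slacken for a moment while it holds something.
It also fails if it takes over 210 s, if anything falls off the work surface, if the arm or the gripper's body presses on something with over 40 N, if the wrist force passes 120 N, or if a joint passes its speed limit or range.

## Working session

There is one attempt and no reset: what is moved stays moved. The work goes in short steps, Python scripts to look and compute and a tool call to move; the robot and the scene stay as the last step left them, time stands still between calls to the robot, and variables do not carry over. Pictures are saved under pics/ and viewed, on a budget of 14 in all, crops included, one or two more only if the job needs it, and the job is handed in when it is done.

Besides the shell and the picture viewer there is one more tool, called after "Call:" by a JSON object that holds its "name" and its "arguments", one argument or row to a line. servo_tool: Moves the arm, as the interface text tells. Its arguments: {"type":"object","properties":{"slide":{"type":"array"},"twist":{"type":"array"},"gripper":{"type":"number"},"force":{"type":"number"}},"required":["slide","twist"]}

```bash
ls; mkdir -p pics
python3 - <<'E'
from rig import bot
import cv2,numpy as np
for n in("scene","top"):
    im=bot.capture(n); cv2.imwrite(f"pics/{n}0.png",im)
    m=bot.camera_model(n); print(n,np.array(m["intrinsics"]).tolist(),np.round(m["world_from_camera"],4).tolist(),[k for k in m])
print(bot.camera_model("wrist"))
print(bot.get_state())
E
```

```text
pics
scene [[424.63844023940385, 0.0, 275.9687934821943], [0.0, 424.63844023940385, 210.89397979469302], [0.0, 0.0, 1.0]] [[-0.7721, 0.417, -0.4796, -0.0696], [-0.6354, -0.5231, 0.568, 0.599], [-0.014, 0.7433, 0.6688, 0.9469], [0.0, 0.0, 0.0, 1.0]] ['intrinsics', 'world_from_camera']
top [[422.49264783777244, 0.0, 284.30642193633696], [0.0, 422.49264783777244, 205.8695859573726], [0.0, 0.0, 1.0]] [[-0.4143, 0.8796, -0.2339, 0.2325], [-0.9101, -0.4007, 0.1055, 0.0402], [-0.0009, 0.2565, 0.9665, 1.5975], [0.0, 0.0, 0.0, 1.0]] ['intrinsics', 'world_from_camera']
{'intrinsics': array([[325.1922621 ,   0.        , 277.86445404],
       [  0.        , 325.1922621 , 208.70694909],
       [  0.        ,   0.        ,   1.        ]]), 'mount': array([[ 4.84977498e-04,  9.60806767e-01,  2.77218543e-01,
         7.66673788e-02],
       [ 9.99999804e-01, -3.56143076e-04, -5.15090816e-04,
        -9.79426062e-04],
       [-3.96173277e-04,  2.77218739e-01, -9.60806752e-01,
        -9.15985008e-02],
       [ 0.00000000e+00,  0.00000000e+00,  0.00000000e+00,
         1.00000000e+00]])}
{'time_s': 0.1, 'joint_positions': array([-1.07542310e+00,  3.85482981e-01,  6.75065188e-03, -4.37704020e-04,
       -1.19399974e+00, -2.58571005e-01]), 'qd': array([ 0.00049949, -0.00114678,  0.00345171,  0.00028594,  0.0008027 ,
       -0.0001463 ]), 'joint_efforts': array([-6.24306358e-05, -3.91689742e+01,  1.87936145e+01,  4.23193976e+00,
        1.34486990e-02, -7.62966829e-05]), 'tool_pos': array([ 0.14653117, -0.60716183,  0.29126181]), 'eef_rot': array([ 3.70808122e-01, -3.11929417e+00, -3.06207177e-03]), 'ft_force': array([-0.07242857, -0.16250357, -0.17951113]), 'torque': array([0.00719541, 0.0495776 , 0.00133241]), 'opening': 0.9982931041367037}
```

View pics/top0.png

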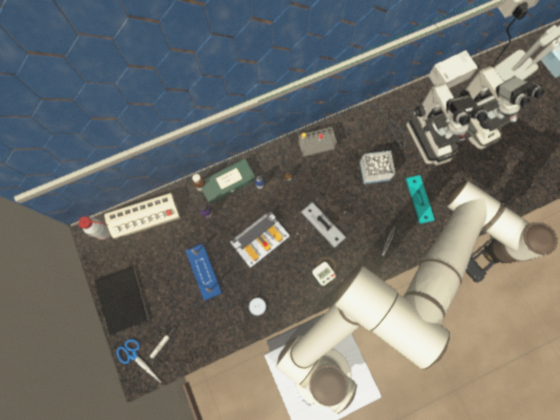

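View pics/scene0.png

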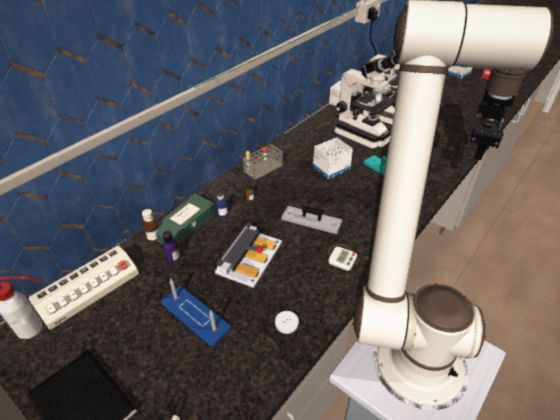

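Candidates in the top image: the grey plate at (323,225) is the platen. The turquoise one at (420,198) is the look-alike. Clamp (260,240), press (203,272), and bottles violet (205,212), blue (259,183), amber (288,178). I'll check with one close crop.

```bash
cat > h.py <<'E'
from rig import bot
import cv2,numpy as np
from scipy.spatial.transform import Rotation as R
def cam(n):
    m=bot.camera_model(n);K=np.array(m["intrinsics"])
    if n=="wrist":
        s=bot.get_state();T=np.eye(4);T[:3,:3]=R.from_rotvec(s["eef_rot"]).as_matrix();T[:3,3]=s["tool_pos"];return K,T@m["mount"]
    return K,np.array(m["world_from_camera"])
def w2p(n,P,KT=None):
    K,T=KT or cam(n);P=np.atleast_2d(P);c=(P-T[:3,3])@T[:3,:3]*[1,-1,-1]
    if n=="wrist":
        r=np.hypot(c[:,0],c[:,1]);th=np.arctan2(r,c[:,2]);u=c[:,:2]/np.maximum(r,1e-9)[:,None]*th[:,None]
    else:u=c[:,:2]/c[:,2:]
    return u*K[0,0]+K[:2,2]
def p2w(n,p,z,KT=None):
    K,T=KT or cam(n);p=np.atleast_2d(p).astype(float);u=(p-K[:2,2])/K[0,0];z=np.broadcast_to(z,len(p))
    if n=="wrist":
        th=np.hypot(*u.T);d=np.c_[u*(np.sin(th)/np.maximum(th,1e-9))[:,None],np.cos(th)]
    else:d=np.c_[u,np.ones(len(u))]
    d=(d*[1,-1,-1])@T[:3,:3].T
    return T[:3,3]+d*((z-T[2,3])/d[:,2])[:,None]
def obj(P,xy,yaw):
    c,s=np.cos(yaw),np.sin(yaw);P=np.atleast_2d(P).astype(float);return np.c_[P[:,:2]@np.array([[c,s],[-s,c]])+xy,P[:,2]]
def fit(n,P,px,KT,x0):
    from scipy.optimize import least_squares
    r=least_squares(lambda q:(w2p(n,obj(P,q[:2],q[2]),KT)-px).ravel(),x0,loss="soft_l1");return r.x,np.sqrt(np.mean(r.fun**2))
E
python3 - <<'E'
from h import *
im=cv2.imread("pics/top0.png")[170:305,180:350]
cv2.imwrite("pics/c1.png",cv2.resize(im,None,fx=4.4,fy=4.4,interpolation=cv2.INTER_CUBIC))
for k,p in dict(clamp=(260,240),press=(203,272),platen=(323,225),violet=(205,215),blue=(259,187),amber=(288,179)).items(): print(k,p2w("top",p,.015).round(3))
E
```

```text
clamp [[0.532 0.007 0.015]]
press [[0.509 0.248 0.015]]
platen [[ 0.485 -0.236  0.015]]
violet [[0.709 0.161 0.015]]
blue [[ 0.726 -0.074  0.015]]
amber [[ 0.709 -0.191  0.015]]
```

View pics/c1.png

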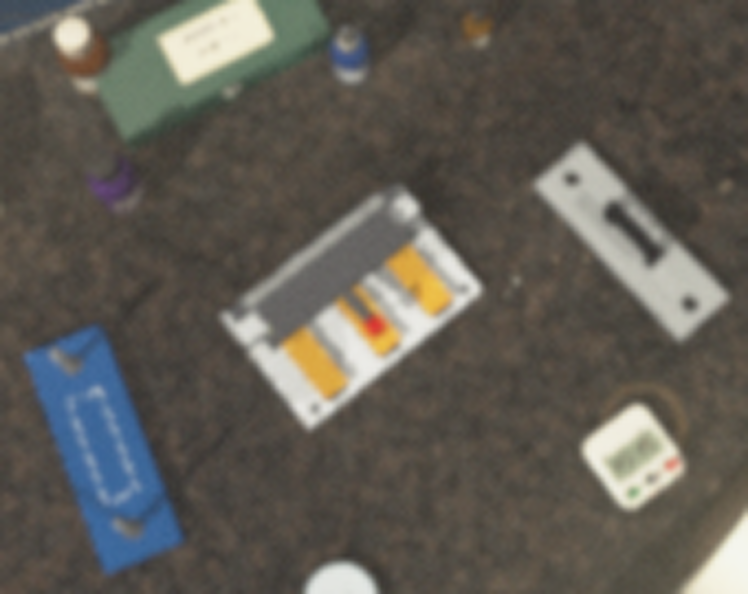

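The crop shows three coupons in the clamp, the red handle at crop (374,326) over the middle one, the grey drilled platen with its black handle at (634,232), and the press at (104,450). All candidates are confirmed.

Run:
```python
from h import *
KT=cam("top"); c=lambda L:np.array(L)/4.4+[180,170]-0.39
r=lambda a,b,z:[[-a,b,z],[a,b,z],[a,-b,z],[-a,-b,z]]
q,e=fit("top",r(.0625,.095,.012),c([(310,428),(225,312),(405,185),(482,290)]),KT,[.53,0,0]);print("clamp",q,e)
print("handle",p2w("top",c([(374,322)]),.061), "in clamp", obj(p2w("top",c([(374,322)]),.061)-[q[0],q[1],0],[0,0],-q[2]))
q,e=fit("top",r(.1,.035,.016)+[[.075,0,.094],[-.075,0,.094]],c([(107,572),(25,355),(98,325),(183,543),(53,348),(115,520)])[[0,1,2,3,4,5]],KT,[.51,.25,0]);print("press",q,e)
q,e=fit("top",r(.093,.028,.014)+[[.075,0,.014],[-.075,0,.014]],c([(683,341),(533,185),(585,143),(730,298),(572,178),(689,303)]),KT,[.485,-.236,0.5]);print("platen",q,e)
for n,p,h in(("violet",(105,165),.104),("blue",(347,35),.092),("amber",(475,20),.061)): print(n,p2w("top",c([p]),h))
s=bot.get_state();print(R.from_rotvec(s["eef_rot"]).as_matrix().round(3))
```

```text
clamp [0.53695591 0.00261907 0.22392594] 0.661020560695652
handle [[ 0.50647525 -0.00329731  0.061     ]] in clamp [[-0.03103344  0.00099984  0.061     ]]
press [ 0.51288055  0.24719418 -0.02252177] 0.456855325879453
platen [ 0.48760174 -0.23760023  0.30492344] 0.3125388133517301
violet [[0.71211418 0.14809783 0.104     ]]
blue [[ 0.73705739 -0.08133448  0.092     ]]
amber [[ 0.71377688 -0.1909932   0.061     ]]
[[-0.972 -0.234 -0.001]
 [-0.234  0.972  0.002]
 [ 0.     0.002 -1.   ]]
```

```bash
cat >> h.py <<'E'
def go(x,y,zg,a):
    """grasp point target, a = world angle of tool y minus pi/2 (tool x = -(cos a, sin a)); prints tool-axis shift mm and twist"""
    s=bot.get_state();M=R.from_rotvec(s["eef_rot"]).as_matrix()
    W=np.c_[[-np.cos(a),-np.sin(a),0],[-np.sin(a),np.cos(a),0],[0,0,-1]]
    g=s["tool_pos"]+.051*M[:,2]
    d=M.T@(np.array([x,y,zg+.051])-s["tool_pos"]);t=R.from_matrix(M.T@W).as_rotvec()
    print("t",round(s["time_s"],1),"grasp",g.round(4),"shift mm",(d*1e3).round(1),"twist",t.round(4),"F",s["ft_force"].round(1),"open",round(s["opening"],3),"j",np.round(s["joint_positions"],2))
E
python3 -c "
from h import *
q=(.537,.0026)
p=obj([[-.03,0,.2]],q,.224)[0];print(p);go(p[0],p[1],.2,.224)"
```

```text
[ 0.5077495  -0.00406394  0.2       ]
t 0.1 grasp [ 0.1465 -0.6071  0.2403] shift mm [-492.5  501.5   41.2] twist [ 0.002  -0.0001  0.0126] F [-0.1 -0.2 -0.2] open 0.998 j [-1.08  0.39  0.01 -0.   -1.19 -0.26]
```

Call:
{"name": "servo_tool", "arguments": {
  "slide": [
    [-36,36,3],
    [-36,36,3],
    [-36,36,3],
    [-36,36,3],
    [-36,36,3],
    [-36,36,3],
    [-36,36,3],
    [-36,36,3],
    [-36,36,3],
    [-36,36,3]
  ],
  "twist": [
    [0,0,0.0012],
    [0,0,0.0012],
    [0,0,0.0012],
    [0,0,0.0012],
    [0,0,0.0012],
    [0,0,0.0012],
    [0,0,0.0012],
    [0,0,0.0012],
    [0,0,0.0012],
    [0,0,0.0012]
  ]
}}

```text
time_s: 1.35
tool_pos: [0.4149, -0.1729, 0.2621]
eef_rot: [0.352, -3.122, -0.0]
ft_force: [-0.1, -0.7, 0.4]
opening: 0.998
```

Call:
{"name": "servo_tool", "arguments": {
  "slide": [
    [-33,35,3],
    [-33,35,3],
    [-33,35,3],
    [-33,36,2],
    [0,0,0],
    [0,0,0]
  ],
  "twist": [
    [0,0,0],
    [0,0,0],
    [0,0,0],
    [0,0,0],
    [0,0,0],
    [0,0,0]
  ],
  "gripper": 0.5
}}

```text
time_s: 2.1
tool_pos: [0.5112, -0.0077, 0.2507]
eef_rot: [0.353, -3.12, 0.0]
ft_force: [0.4, 0.2, -0.7]
opening: 0.514
```

```bash
cat > look.py <<'E'
import sys;from h import *
n=sys.argv[1];KT=cam("wrist");im=bot.capture("wrist");np.savez(f"pics/{n}.npz",K=KT[0],T=KT[1]);cv2.imwrite(f"pics/{n}.png",im)
E
python3 look.py w1; python3 -c "
from h import *
go(.5077,-.0041,.2,.224)"
```

```text
t 2.1 grasp [ 0.511  -0.0082  0.1999] shift mm [ 2.4  4.7 -0.1] twist [ 0.0001 -0.0012  0.0002] F [-0.1 -0.4 -0.3] open 0.507 j [ 0.3   0.23 -0.33 -0.   -1.01 -1.65]
```

View pics/w1.png

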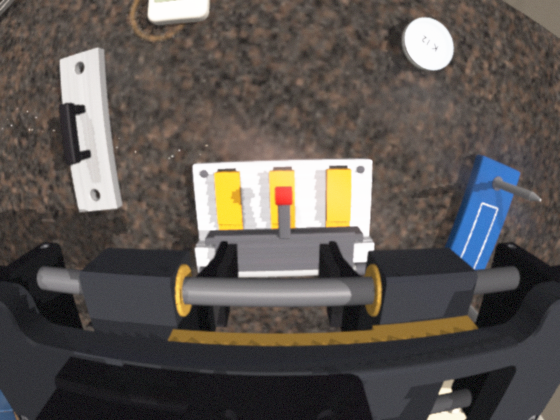

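The wrist view shows the clamp front corners at (195,162) and (373,160), the red handle at (284,196), and the coupons at columns 229, 283 and 339.

Run:
```python
from h import *
d=np.load("pics/w1.npz");KT=(d["K"],d["T"])
P=[[-.0625,-.095,.012],[-.0625,.095,.012],[-.053,-.058,.022],[-.053,.0,.022],[-.053,.058,.022]]
px=[(195,162),(373,160),(229,173),(283,171),(339,169)]
q,e=fit("wrist",P,px,KT,[.537,.0026,.224]);print("clamp",q,e, (w2p("wrist",obj(P,q[:2],q[2]),KT)-px).round(1))
h=p2w("wrist",[(284,195)],.056,KT);print("handle",h,obj(h-[q[0],q[1],0],[0,0],-q[2]))
P=[[-.1,-.035,.016],[-.1,.035,.016]]
print("press front corners seen",p2w("wrist",[(481,158),(518,175)],.016,KT).round(4), "pred",obj([[-.1,-.035,.016],[-.1,.035,.016]],[.5129,.2472],-.0225).round(4))
print("platen holes",p2w("wrist",[(80,68),(96,195)],.014,KT).round(4),obj([[-.075,0,.014],[.075,0,.014]],[.4876,-.2376],.305).round(4))
go(h[0,0],h[0,1],.052,q[2])
```

```text
clamp [0.538192   0.00455105 0.24441571] 1.574883787132032 [[-2.7  0.8]
 [ 0.5 -0.3]
 [-3.2 -0.9]
 [ 0.6 -0.3]
 [ 2.   1.1]]
handle [[ 0.50308297 -0.00468202  0.056     ]] [[-0.03629986 -0.00046264  0.056     ]]
press front corners seen [[0.416  0.2109 0.016 ]
 [0.4184 0.2777 0.016 ]] pred [[0.4121 0.2145 0.016 ]
 [0.4137 0.2844 0.016 ]]
platen holes [[ 0.4176 -0.259   0.014 ]
 [ 0.5597 -0.2139  0.014 ]] [[ 0.4161 -0.2601  0.014 ]
 [ 0.5591 -0.2151  0.014 ]]
t 2.1 grasp [ 0.511  -0.0082  0.1999] shift mm [  6.9   5.2 147.9] twist [ 0.0001 -0.0012 -0.0202] F [-0.1 -0.4 -0.3] open 0.507 j [ 0.3   0.23 -0.33 -0.   -1.01 -1.65]
```

Call:
{"name": "servo_tool", "arguments": {
  "slide": [
    [2.5,2.5,37],
    [2.5,3,37],
    [0,0,37],
    [0,0,37],
    [0,0,0],
    [0,0,0]
  ],
  "twist": [
    [0,0,-0.005],
    [0,0,-0.005],
    [0,0,0],
    [0,0,0],
    [0,0,0],
    [0,0,0]
  ]
}}

```text
time_s: 2.9
tool_pos: [0.5063, -0.0039, 0.1046]
eef_rot: [-0.367, 3.118, -0.0]
ft_force: [-0.0, -0.5, 0.1]
opening: 0.501
```

Call:
{"name": "servo_tool", "arguments": {
  "slide": [
    [0,0,0],
    [0,0,0],
    [0,0,0],
    [0,0,0],
    [0,0,0]
  ],
  "twist": [
    [0,0,0],
    [0,0,0],
    [0,0,0],
    [0,0,0],
    [0,0,0]
  ],
  "gripper": 0.1,
  "force": 12
}}

```text
time_s: 3.52
tool_pos: [0.5059, -0.0037, 0.1037]
eef_rot: [-0.369, 3.119, -0.001]
ft_force: [-0.3, -3.6, 3.1]
opening: 0.182
```

```bash
python3 -c "
from h import *
go(.5045,-.0041,.052,.235)
import math
p=[( -85*math.cos(a),85*math.sin(a)) for a in [.142+i*1.65/9 for i in range(10)]]
print([(round(b[0]-a[0],1),round(b[1]-a[1],1)) for a,b in zip(p,p[1:])])"
```

```text
t 3.5 grasp [ 0.5059 -0.0038  0.0527] shift mm [ 1.4 -0.   0.7] twist [-0.0006  0.0003  0.0006] F [-0.3 -3.6  3.1] open 0.182 j [ 0.31  0.41 -0.51  0.   -0.64 -1.65]
[(3.6, 15.1), (6.3, 14.2), (8.8, 12.8), (11.0, 11.0), (12.8, 8.8), (14.2, 6.4), (15.1, 3.7), (15.5, 0.8), (15.4, -2.0)]
```

Call:
{"name": "servo_tool", "arguments": {
  "slide": [
    [-3.6,0,-15.1],
    [-6.3,0,-14.2],
    [-8.8,0,-12.8],
    [-11,0,-11],
    [-12.8,0,-8.8]
  ],
  "twist": [
    [0,0,0],
    [0,0,0],
    [0,0,0],
    [0,0,0],
    [0,0,0]
  ]
}}

```text
time_s: 4.15
tool_pos: [0.5455, 0.0063, 0.1649]
eef_rot: [0.367, -3.115, -0.0]
ft_force: [-1.1, 0.5, -1.3]
opening: 0.183
```

Call:
{"name": "servo_tool", "arguments": {
  "slide": [
    [-14.2,0,-6.4],
    [-15.1,0,-3.7],
    [-15.5,0,-0.8],
    [-15.4,0,2],
    [0,0,0],
    [0,0,0]
  ],
  "twist": [
    [0,0,0],
    [0,0,0],
    [0,0,0],
    [0,0,0],
    [0,0,0],
    [0,0,0]
  ]
}}

```text
time_s: 4.9
tool_pos: [0.6069, 0.022, 0.1743]
eef_rot: [-0.368, 3.116, 0.003]
ft_force: [0.4, 4.3, -0.4]
opening: 0.18
```

```bash
python3 -c "
from h import *
go(.5045,-.0041,.052,.235)"
```

```text
t 4.9 grasp [0.6071 0.0221 0.1233] shift mm [106.   -1.6  70.9] twist [0.0014 0.0041 0.0004] F [ 0.4  4.3 -0.4] open 0.18 j [ 0.3   0.46 -0.19 -0.   -0.91 -1.64]
```

Call:
{"name": "servo_tool", "arguments": {
  "slide": [
    [0,0,0],
    [0,0,0],
    [0,0,0],
    [0,0,-40],
    [0,0,-40],
    [35,0,0],
    [35,0,0],
    [35,0,0],
    [0,0,0],
    [0,0,0]
  ],
  "twist": [
    [0,0,0],
    [0,0,0],
    [0,0,0],
    [0,0,0],
    [0,0,0],
    [0,0,-0.015],
    [0,0,0],
    [0,0,0],
    [0,0,0],
    [0,0,0]
  ],
  "gripper": 0.45
}}

```text
time_s: 6.15
tool_pos: [0.5042, -0.0051, 0.2545]
eef_rot: [-0.391, 3.116, -0.0]
ft_force: [-0.1, 0.7, 0.3]
opening: 0.453
```

```bash
python3 look.py w2
python3 - <<'E'
from h import *
d=np.load("pics/w2.npz");KT=(d["K"],d["T"]);im=cv2.imread("pics/w2.png");h=cv2.cvtColor(im,cv2.COLOR_BGR2HSV)
m=cv2.inRange(h,(14,150,120),(32,255,255));m[230:]=0
n,l,st,c=cv2.connectedComponentsWithStats(m)
for i in range(1,n):
    if st[i,4]>150:
        b=cv2.boxPoints(cv2.minAreaRect(np.argwhere(l==i)[:,::-1].astype(np.float32)));print(st[i],p2w("wrist",b,.022,KT)[:,:2].round(4).tolist())
go(.5045,-.0041,.052,.25)
E
```

```text
[ 212  174   26   56 1321] [[0.5025, -0.0766], [0.4957, -0.0523], [0.5534, -0.0376], [0.5611, -0.0629]]
[ 266  175   24   55 1269] [[0.4897, -0.0221], [0.4839, 0.0005], [0.5398, 0.0153], [0.5458, -0.0083]]
[ 321  174   25   56 1262] [[0.5316, 0.0479], [0.4736, 0.0331], [0.4681, 0.0566], [0.5264, 0.0727]]
t 6.2 grasp [ 0.5045 -0.0049  0.2033] shift mm [-1.000e-01  8.000e-01  1.513e+02] twist [-0.0002  0.001  -0.0003] F [-0.2 -0.9 -0.2] open 0.45 j [ 0.31  0.21 -0.34  0.   -1.02 -1.63]
```

View pics/w2.png

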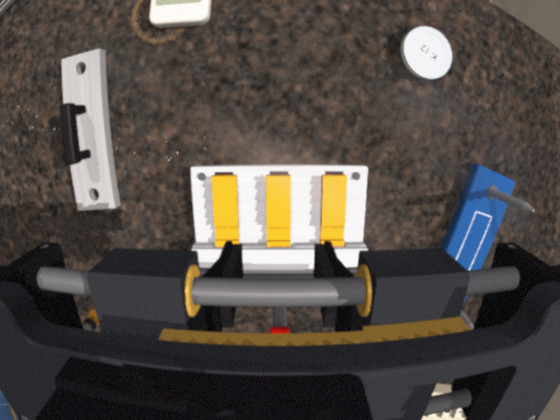

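The bar stands open, with its handle at (279,330). The three coupons are at columns 226, 278 and 334, and the clamp yaw is about 0.25. I'll take the left lane (+y) first.

Call:
{"name": "servo_tool", "arguments": {
  "slide": [
    [-7.7,28.8,30],
    [-7.7,28.8,30],
    [0,0,35],
    [0,0,34],
    [0,0,25],
    [0,0,15],
    [0,0,0],
    [0,0,0]
  ],
  "twist": [
    [0,0,0],
    [0,0,0],
    [0,0,0],
    [0,0,0],
    [0,0,0],
    [0,0,0],
    [0,0,0],
    [0,0,0]
  ]
}}

```text
time_s: 7.2
tool_pos: [0.505, 0.0548, 0.0857]
eef_rot: [-0.391, 3.116, 0.0]
ft_force: [-0.1, 0.4, -0.3]
opening: 0.447
```

```bash
python3 look.py w3; python3 -c "
from h import *
go(.5051,.0548,.034,.25)"
```

```text
t 7.2 grasp [0.505  0.0548 0.0349] shift mm [-0.2 -0.   0.9] twist [ 0.0002  0.0017 -0.0002] F [-0.2  0.3 -0.5] open 0.448 j [ 0.43  0.44 -0.52  0.   -0.6  -1.75]
```

View pics/w3.png

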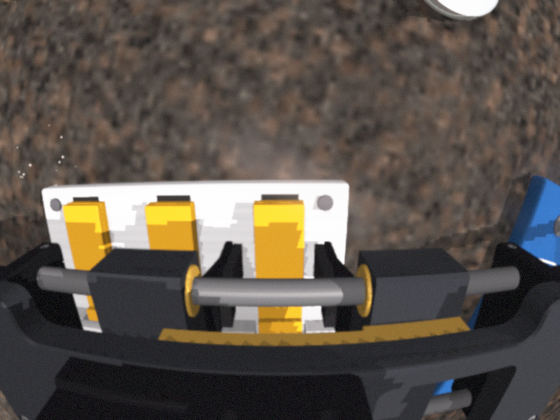

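The coupon lies centred between the fingers (columns 254–304, fingers at 232 and 325). Next I grip it, draw it straight out, then lift.

Call:
{"name": "servo_tool", "arguments": {
  "slide": [
    [0,0,0.5],
    [0,0,0],
    [0,0,0],
    [0,0,0],
    [6,0,0],
    [8,0,0],
    [8,0,0],
    [8,0,0],
    [0,0,0],
    [0,0,0]
  ],
  "twist": [
    [0,0,0],
    [0,0,0],
    [0,0,0],
    [0,0,0],
    [0,0,0],
    [0,0,0],
    [0,0,0],
    [0,0,0],
    [0,0,0],
    [0,0,0]
  ],
  "gripper": 0.2,
  "force": 15
}}

```text
time_s: 8.5
tool_pos: [0.474, 0.0468, 0.0846]
eef_rot: [0.391, -3.114, 0.001]
ft_force: [-3.4, 0.9, 7.1]
opening: 0.294
```

Call:
{"name": "servo_tool", "arguments": {
  "slide": [
    [0,0,-30],
    [0,0,-40],
    [0,0,-50],
    [0,0,-30],
    [0,0,0],
    [0,0,0]
  ],
  "twist": [
    [0,0,0],
    [0,0,0],
    [0,0,0],
    [0,0,0],
    [0,0,0],
    [0,0,0]
  ]
}}

```text
time_s: 9.25
tool_pos: [0.4741, 0.0468, 0.2332]
eef_rot: [0.39, -3.114, 0.0]
ft_force: [0.7, 0.1, -0.8]
opening: 0.292
```

```bash
python3 -c "
from h import *
p=obj([[-.01,0,0]],(.5129,.2472),-.02)[0];print(p)
go(p[0],p[1],.15,-.02)"
```

```text
[0.502902   0.24739999 0.        ]
t 9.2 grasp [0.474  0.0468 0.1822] shift mm [-77.4 187.3  32. ] twist [-0.0003 -0.0033  0.2692] F [ 0.7  0.1 -0.8] open 0.292 j [ 0.44  0.19 -0.43 -0.   -0.95 -1.76]
```

Call:
{"name": "servo_tool", "arguments": {
  "slide": [
    [-15.5,37.4,0],
    [-15.5,37.4,0],
    [-15.5,37.4,0],
    [-15.5,37.4,0],
    [-15.5,37.4,0],
    [0,0,0],
    [0,0,0],
    [0,0,0],
    [0,0,0]
  ],
  "twist": [
    [0,0,0],
    [0,0,0],
    [0,0,0],
    [0,0,0],
    [0,0,0],
    [0,0,0.135],
    [0,0,0.135],
    [0,0,0],
    [0,0,0]
  ]
}}

```text
time_s: 10.38
tool_pos: [0.5038, 0.2472, 0.2334]
eef_rot: [-0.029, -3.14, 0.002]
ft_force: [-0.7, -0.3, -1.3]
opening: 0.297
```

```bash
python3 look.py w4; python3 -c "
from h import *
go(.5029,.2474,.15,-.02)"
```

```text
t 10.4 grasp [0.5038 0.2472 0.1828] shift mm [ 1.   0.2 32.8] twist [-0.0011 -0.0013  0.001 ] F [-0.  -1.2 -0.2] open 0.301 j [ 0.74  0.33 -0.24 -0.   -1.01 -2.33]
```

View pics/w4.png

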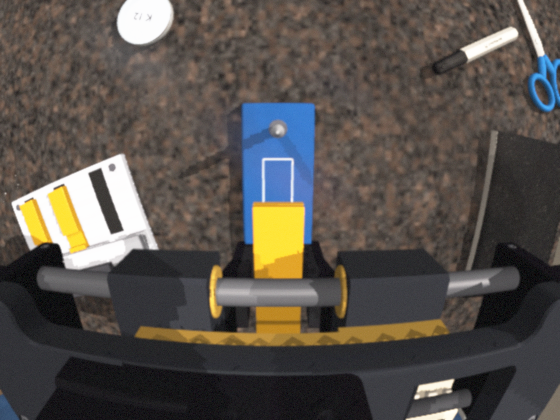

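The view shows the coupon held straight, its front edge at (253–304, 204). The press front corners are at (244,104) and (314,104), the near rod at (279,128) and the outline corners at (264,159) and (292,159).

Run:
```python
from h import *
d=np.load("pics/w4.npz");KT=(d["K"],d["T"])
P=[[-.1,.035,.016],[-.1,-.035,.016],[-.075,0,.096]]
px=[(314,104),(244,104),(278.5,126)]
print("front corners",p2w("wrist",px[:2],.016,KT).round(4).tolist(),"rod tip",p2w("wrist",[(278.5,127)],.096,KT).round(4).tolist(),"outline",p2w("wrist",[(264,159),(292,159)],.016,KT).round(4).tolist())
print("side pts",p2w("wrist",[(244,160),(314,160),(243.5,235),(313,235)],.016,KT).round(4).tolist())
print("coupon front",p2w("wrist",[(253,204),(304,204)],.1708,KT).round(4).tolist())
print("pred",obj(P,(.5129,.2472),-.0225).round(4).tolist())
```

```text
front corners [[0.4145, 0.2815, 0.016], [0.4133, 0.2158, 0.016]] rod tip [[0.4339, 0.2477, 0.096]] outline [[0.4665, 0.2334, 0.016], [0.467, 0.2601, 0.016]]
side pts [[0.467, 0.2141, 0.016], [0.4681, 0.2812, 0.016], [0.5433, 0.2102, 0.016], [0.5446, 0.281, 0.016]]
coupon front [[0.4691, 0.2344, 0.1708], [0.4696, 0.2595, 0.1708]]
pred [[0.4137, 0.2844, 0.016], [0.4121, 0.2145, 0.016], [0.4379, 0.2489, 0.096]]
```

Call:
{"name": "servo_tool", "arguments": {
  "slide": [
    [1.5,0,30],
    [0,0,35],
    [0,0,35],
    [0,0,25],
    [0,0,14],
    [0,0,4],
    [0,0,1],
    [0,0,0],
    [0,0,0]
  ],
  "twist": [
    [0,0,0],
    [0,0,0],
    [0,0,0],
    [0,0,0],
    [0,0,0],
    [0,0,0],
    [0,0,0],
    [0,0,0],
    [0,0,0]
  ]
}}

```text
time_s: 11.55
tool_pos: [0.5029, 0.2478, 0.0913]
eef_rot: [0.032, 3.14, 0.002]
ft_force: [0.7, -0.6, -0.3]
opening: 0.298
```

```bash
python3 -c "
from h import *
go(.5023,.2472,.0385,-.02)"
```

```text
t 11.6 grasp [0.503  0.2479 0.0403] shift mm [ 0.6 -0.6  1.8] twist [ 0.0011  0.0012 -0.0001] F [ 0.7 -0.6 -0.3] open 0.298 j [ 0.75  0.5  -0.39  0.   -0.68 -2.34]
```

Call:
{"name": "servo_tool", "arguments": {
  "slide": [
    [0.5,-0.5,1],
    [0,0,1],
    [0,0,0],
    [0,0,0]
  ],
  "twist": [
    [0,0,0],
    [0,0,0],
    [0,0,0],
    [0,0,0]
  ]
}}

```text
time_s: 12.05
tool_pos: [0.5021, 0.2471, 0.0887]
eef_rot: [0.032, 3.141, -0.0]
ft_force: [-0.6, -1.0, 1.8]
opening: 0.297
```

Call:
{"name": "servo_tool", "arguments": {
  "slide": [
    [0,0,0],
    [0,0,0],
    [0,0,0],
    [0,0,-40],
    [0,0,-50],
    [0,0,-55],
    [0,0,0],
    [0,0,0]
  ],
  "twist": [
    [0,0,0],
    [0,0,0],
    [0,0,0],
    [0,0,0],
    [0,0,0],
    [0,0,0],
    [0,0,0],
    [0,0,0]
  ],
  "gripper": 0.45
}}

```text
time_s: 13.05
tool_pos: [0.5016, 0.2468, 0.2332]
eef_rot: [-0.032, -3.141, -0.0]
ft_force: [-0.0, -0.2, -0.3]
opening: 0.45
```

```bash
python3 look.py w5
python3 - <<'E'
from h import *
d=np.load("pics/w5.npz");KT=(d["K"],d["T"]);im=cv2.imread("pics/w5.png");h=cv2.cvtColor(im,cv2.COLOR_BGR2HSV)
m=cv2.inRange(h,(14,150,120),(32,255,255));m[280:]=0
n,l,st,c=cv2.connectedComponentsWithStats(m)
for i in range(1,n):
    if st[i,4]>150: 
        b=cv2.boxPoints(cv2.minAreaRect(np.argwhere(l==i)[:,::-1].astype(np.float32)));print(st[i],b.round(1).tolist(),p2w("wrist",b,.026 if c[i,0]>200 else .022,KT)[:,:2].round(4).tolist())
go(.5195,-.0014,.18,.25)
E
```

```text
[ 265  165   26   90 2247] [[265.0, 165.0], [290.0, 165.0], [290.0, 254.0], [265.0, 254.0]] [[0.4688, 0.2346], [0.4693, 0.2578], [0.5587, 0.2569], [0.5582, 0.2318]]
[  49  188   40   67 1200] [[46.400001525878906, 194.0], [64.4000015258789, 186.89999389648438], [88.69999694824219, 248.8000030517578], [70.5999984741211, 255.89999389648438]] [[0.4891, -0.0216], [0.4822, 0.0086], [0.5557, 0.0277], [0.5658, -0.0027]]
[ 20 201  31  46 705] [[18.600000381469727, 206.39999389648438], [34.20000076293945, 200.10000610351562], [50.900001525878906, 241.6999969482422], [35.20000076293945, 247.89999389648438]] [[0.5028, -0.0758], [0.4958, -0.0442], [0.5483, -0.0301], [0.5576, -0.0616]]
[186 265  14  15 152] [[186.0, 265.0], [199.0, 265.0], [199.0, 279.0], [186.0, 279.0]] [[0.5724, 0.147], [0.5723, 0.1615], [0.5891, 0.1595], [0.5894, 0.1447]]
t 13.1 grasp [0.5013 0.2466 0.1813] shift mm [ -23.2 -247.6    1.6] twist [-0.001  -0.0022 -0.2706] F [-0.5  0.5 -0.3] open 0.453 j [ 0.75  0.33 -0.24 -0.   -1.01 -2.34]
```

View pics/w5.png

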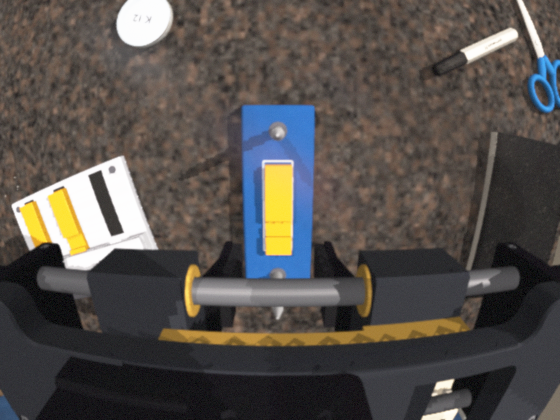

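The first coupon lies flat inside the outline (265–290, 165–254), straight between the rods at (279,131) and (277,272). Now the middle coupon.

Call:
{"name": "servo_tool", "arguments": {
  "slide": [
    [-4.6,-49.6,0],
    [-4.6,-49.6,0],
    [-4.6,-49.6,0],
    [-4.6,-49.6,0],
    [-4.6,-49.6,0],
    [0,0,0],
    [0,0,0],
    [0,0,0],
    [0,0,0]
  ],
  "twist": [
    [0,0,0],
    [0,0,0],
    [0,0,0],
    [0,0,0],
    [0,0,0],
    [0,0,-0.135],
    [0,0,-0.135],
    [0,0,0],
    [0,0,0]
  ]
}}

```text
time_s: 14.22
tool_pos: [0.5198, -0.0013, 0.2326]
eef_rot: [0.388, -3.115, 0.0]
ft_force: [-0.0, -0.6, -0.9]
opening: 0.446
```

```bash
cat > cp.py <<'E'
from h import *
import sys
KT=cam("wrist");im=bot.capture("wrist");h=cv2.cvtColor(im,cv2.COLOR_BGR2HSV)
m=cv2.inRange(h,(14,150,120),(32,255,255));m[245:]=0
n,l,st,c=cv2.connectedComponentsWithStats(m)
for i in range(1,n):
    if st[i,4]>150:
        b=cv2.boxPoints(cv2.minAreaRect(np.argwhere(l==i)[:,::-1].astype(np.float32)));w=p2w("wrist",b,.022,KT)[:,:2];print(st[i],w.round(4).tolist(),"mean",w.mean(0).round(4))
go(*map(float,sys.argv[1:]))
E
python3 cp.py .5195 -.0014 .034 .25
```

```text
[ 207  163   29   79 1998] [[0.5029, -0.0766], [0.4961, -0.0521], [0.5728, -0.0324], [0.5809, -0.0583]] mean [ 0.5381 -0.0548]
[ 265  164   26   77 1935] [[0.4905, -0.022], [0.4848, 0.0007], [0.5583, 0.0202], [0.5644, -0.004]] mean [ 0.5245 -0.0013]
[477 209  29  36 596] [[0.5143, 0.2341], [0.4699, 0.232], [0.4696, 0.2612], [0.5157, 0.264]] mean [0.4924 0.2478]
t 14.3 grasp [ 0.5198 -0.0012  0.1819] shift mm [ 2.000e-01 -1.000e-01  1.479e+02] twist [-0.     -0.0014 -0.0014] F [ 0.2  0.4 -0.2] open 0.446 j [ 0.31  0.26 -0.33 -0.   -0.98 -1.63]
```

Call:
{"name": "servo_tool", "arguments": {
  "slide": [
    [-1,-0.5,35],
    [0,0,40],
    [0,0,35],
    [0,0,25],
    [0,0,13],
    [0,0,0],
    [0,0,0]
  ],
  "twist": [
    [0,0,0],
    [0,0,0],
    [0,0,0],
    [0,0,0],
    [0,0,0],
    [0,0,0],
    [0,0,0]
  ]
}}

```text
time_s: 15.15
tool_pos: [0.5219, -0.0013, 0.0865]
eef_rot: [-0.391, 3.115, 0.0]
ft_force: [0.0, -0.1, 0.3]
opening: 0.452
```

Call:
{"name": "servo_tool", "arguments": {
  "slide": [
    [0,0,0],
    [0,0,0],
    [0,0,0],
    [0,0,0],
    [6,0,0],
    [8,0,0],
    [8,0,0],
    [8,0,0],
    [0,0,0],
    [0,0,0]
  ],
  "twist": [
    [0,0,0],
    [0,0,0],
    [0,0,0],
    [0,0,0],
    [0,0,0],
    [0,0,0],
    [0,0,0],
    [0,0,0],
    [0,0,0],
    [0,0,0]
  ],
  "gripper": 0.2,
  "force": 15
}}

```text
time_s: 16.4
tool_pos: [0.4919, -0.0091, 0.0862]
eef_rot: [-0.392, 3.116, -0.0]
ft_force: [1.4, 1.2, 8.6]
opening: 0.296
```

Call:
{"name": "servo_tool", "arguments": {
  "slide": [
    [0,0,-30],
    [0,0,-40],
    [0,0,-50],
    [0,0,-30],
    [0,0,0],
    [0,0,0]
  ],
  "twist": [
    [0,0,0],
    [0,0,0],
    [0,0,0],
    [0,0,0],
    [0,0,0],
    [0,0,0]
  ]
}}

```text
time_s: 17.15
tool_pos: [0.4902, -0.0094, 0.2338]
eef_rot: [0.389, -3.113, -0.0]
ft_force: [-0.3, 0.4, -0.4]
opening: 0.294
```

```bash
python3 -c "
from h import *
go(.5013,.2472,.18,-.02)"
```

```text
t 17.1 grasp [ 0.49   -0.0094  0.1828] shift mm [-74.  245.9   2.6] twist [ 1.00e-04 -4.80e-03  2.69e-01] F [-0.3  0.4 -0.4] open 0.294 j [ 0.31  0.21 -0.4  -0.   -0.96 -1.63]
```

Call:
{"name": "servo_tool", "arguments": {
  "slide": [
    [-14.8,49.2,0],
    [-14.8,49.2,0],
    [-14.8,49.2,0],
    [-14.8,49.2,0],
    [-14.8,49.2,0],
    [0,0,0],
    [0,0,0],
    [0,0,0],
    [0,0,0]
  ],
  "twist": [
    [0,0,0],
    [0,0,0],
    [0,0,0],
    [0,0,0],
    [0,0,0],
    [0,0.002,0.135],
    [0,0.002,0.135],
    [0,0,0],
    [0,0,0]
  ]
}}

```text
time_s: 18.27
tool_pos: [0.5026, 0.2472, 0.2343]
eef_rot: [-0.029, -3.135, 0.004]
ft_force: [0.1, 0.3, 0.0]
opening: 0.292
```

```bash
cat > ed.py <<'E'
from h import *
import sys
z=float(sys.argv[1]);KT=cam("wrist");im=bot.capture("wrist");h=cv2.cvtColor(im,cv2.COLOR_BGR2HSV)
m=cv2.inRange(h,(14,150,120),(32,255,255));m[245:]=0;m[:,:230]=0;m[:,330:]=0
x,y,w,hh=cv2.boundingRect(m);print(x,y,w,hh,"front edge",p2w("wrist",[(x,y),(x+w-1,y)],bot.get_state()["tool_pos"][2]-z,KT).round(4).tolist())
go(*map(float,sys.argv[2:]))
E
python3 ed.py .0642 .5013 .2472 .0492 -.02
```

```text
253 165 50 80 front edge [[0.4485, 0.2349, 0.1705], [0.4489, 0.2586, 0.1705]]
t 18.3 grasp [0.5024 0.2471 0.1837] shift mm [  0.7   0.2 134.5] twist [-0.0018 -0.0054  0.0009] F [-0.4  0.2 -0.5] open 0.297 j [ 0.75  0.33 -0.23 -0.   -1.02 -2.33]
```

```bash
sed -i 's/^x,y,w,hh=.*;print/x,y,w,hh=cv2.boundingRect(m);y=int(np.argmax((m>0).sum(1)>=.93*w));print/' ed.py; python3 ed.py .0642 .5013 .2472 .0492 -.02
```

```text
253 198 50 80 front edge [[0.4651, 0.2345, 0.1708], [0.4655, 0.2587, 0.1708]]
t 18.4 grasp [0.5025 0.2472 0.184 ] shift mm [  0.8   0.  134.8] twist [-0.0013 -0.005   0.0006] F [-0.4  0.2  0.2] open 0.297 j [ 0.75  0.33 -0.23 -0.   -1.02 -2.33]
```

Call:
{"name": "servo_tool", "arguments": {
  "slide": [
    [-1.5,0.3,30],
    [0,0,35],
    [0,0,30],
    [0,0,22],
    [0,0,12],
    [0,0,4],
    [0,0,0],
    [0,0,0]
  ],
  "twist": [
    [-0.001,-0.005,0],
    [0,0,0],
    [0,0,0],
    [0,0,0],
    [0,0,0],
    [0,0,0],
    [0,0,0],
    [0,0,0]
  ]
}}

```text
time_s: 19.38
tool_pos: [0.5049, 0.2483, 0.1035]
eef_rot: [0.031, 3.139, 0.003]
ft_force: [-0.6, -0.1, -1.1]
opening: 0.295
```

```bash
python3 -c "
from h import *
go(.504,.2475,.0492,-.02)"
```

```text
t 19.4 grasp [0.505  0.2484 0.0525] shift mm [ 0.9 -0.8  3.3] twist [0.0017 0.0025 0.0001] F [-0.6 -0.1 -1.1] open 0.295 j [ 0.75  0.49 -0.38  0.   -0.71 -2.34]
```

Call:
{"name": "servo_tool", "arguments": {
  "slide": [
    [0.8,-0.8,1],
    [0,0,1],
    [0,0,1],
    [0,0,0],
    [0,0,0]
  ],
  "twist": [
    [0,0,0],
    [0,0,0],
    [0,0,0],
    [0,0,0],
    [0,0,0]
  ]
}}

```text
time_s: 20.0
tool_pos: [0.5037, 0.2472, 0.1003]
eef_rot: [0.031, 3.14, 0.001]
ft_force: [-1.9, -0.2, 6.1]
opening: 0.298
```

Call:
{"name": "servo_tool", "arguments": {
  "slide": [
    [0,0,0],
    [0,0,0],
    [0,0,0],
    [0,0,-40],
    [0,0,-50],
    [0,0,-45],
    [0,0,0],
    [0,0,0]
  ],
  "twist": [
    [0,0,0],
    [0,0,0],
    [0,0,0],
    [0,0,0],
    [0,0,0],
    [0,0,0],
    [0,0,0],
    [0,0,0]
  ],
  "gripper": 0.45
}}

```text
time_s: 21.0
tool_pos: [0.5031, 0.2468, 0.2339]
eef_rot: [-0.032, -3.141, -0.0]
ft_force: [0.5, -0.0, -0.5]
opening: 0.453
```

```bash
python3 look.py w6; python3 -c "
from h import *
go(.535,-.0585,.18,.25)"
```

```text
t 21.1 grasp [0.5028 0.2466 0.1822] shift mm [ -38.4 -304.5    2.5] twist [-0.0008 -0.0013 -0.2706] F [-0.3  0.6  0.7] open 0.449 j [ 0.75  0.33 -0.24 -0.   -1.01 -2.34]
```

View pics/w6.png

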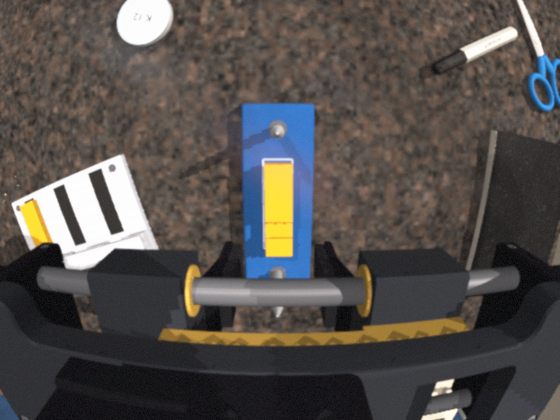

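The second coupon lies on the first, still inside the outline (265–292, 163–256). Now the last one.

Call:
{"name": "servo_tool", "arguments": {
  "slide": [
    [-6.4,-50.5,0],
    [-6.4,-50.5,0],
    [-6.4,-50.5,0],
    [-6.4,-50.5,0],
    [-6.4,-50.5,0],
    [-6,-50.5,0],
    [0,0,0],
    [0,0,0],
    [0,0,0],
    [0,0,0]
  ],
  "twist": [
    [0,0,0],
    [0,0,0],
    [0,0,0],
    [0,0,0],
    [0,0,0],
    [0,0,0],
    [0,0,-0.135],
    [0,0,-0.135],
    [0,0,0],
    [0,0,0]
  ]
}}

```text
time_s: 22.3
tool_pos: [0.5351, -0.0565, 0.2335]
eef_rot: [0.389, -3.117, -0.0]
ft_force: [0.3, 0.4, -0.6]
opening: 0.447
```

```bash
python3 cp.py .5345 -.0572 .0345 .25
```

```text
[ 267  162   25   78 1947] [[0.5039, -0.0757], [0.4984, -0.0539], [0.573, -0.0341], [0.5789, -0.0574]] mean [ 0.5385 -0.0552]
[517 209  27  36 526] [[0.5167, 0.2456], [0.4701, 0.2418], [0.4685, 0.2754], [0.517, 0.2799]] mean [0.4931 0.2607]
t 22.4 grasp [ 0.5352 -0.0564  0.1828] shift mm [  0.9  -0.6 148.3] twist [ 0.0003 -0.0002 -0.0014] F [-0.5  0.5 -0.6] open 0.447 j [ 0.2   0.29 -0.29 -0.   -0.99 -1.52]
```

Call:
{"name": "servo_tool", "arguments": {
  "slide": [
    [0,0,35],
    [0,0,40],
    [0,0,35],
    [0,0,25],
    [0,0,13.5],
    [0,0,0],
    [0,0,0]
  ],
  "twist": [
    [0,0,0],
    [0,0,0],
    [0,0,0],
    [0,0,0],
    [0,0,0],
    [0,0,0],
    [0,0,0]
  ]
}}

```text
time_s: 23.22
tool_pos: [0.5363, -0.0563, 0.0869]
eef_rot: [-0.391, 3.114, 0.0]
ft_force: [-0.8, -0.2, 0.3]
opening: 0.448
```

Call:
{"name": "servo_tool", "arguments": {
  "slide": [
    [0,0,0],
    [0,0,0],
    [0,0,0],
    [0,0,0],
    [6,0,0],
    [8,0,0],
    [8,0,0],
    [8,0,0],
    [0,0,0],
    [0,0,0]
  ],
  "twist": [
    [0,0,0],
    [0,0,0],
    [0,0,0],
    [0,0,0],
    [0,0,0],
    [0,0,0],
    [0,0,0],
    [0,0,0],
    [0,0,0],
    [0,0,0]
  ],
  "gripper": 0.2,
  "force": 15
}}

```text
time_s: 24.48
tool_pos: [0.5064, -0.0641, 0.0866]
eef_rot: [-0.392, 3.115, 0.0]
ft_force: [-0.1, -0.3, 8.0]
opening: 0.297
```

Call:
{"name": "servo_tool", "arguments": {
  "slide": [
    [0,0,-30],
    [0,0,-40],
    [0,0,-50],
    [0,0,-30],
    [0,0,0],
    [0,0,0]
  ],
  "twist": [
    [0,0,0],
    [0,0,0],
    [0,0,0],
    [0,0,0],
    [0,0,0],
    [0,0,0]
  ]
}}

```text
time_s: 25.22
tool_pos: [0.5045, -0.0642, 0.2341]
eef_rot: [0.39, -3.114, -0.002]
ft_force: [-0.1, -0.9, -0.6]
opening: 0.296
```

```bash
python3 -c "
from h import *
go(.504,.2472,.18,-.02)"
```

```text
t 25.2 grasp [ 0.5043 -0.0642  0.1831] shift mm [-76.3 301.9   3.3] twist [ 0.001  -0.0035  0.2689] F [-0.1 -0.9 -0.6] open 0.296 j [ 0.19  0.24 -0.36 -0.   -0.97 -1.51]
```

Call:
{"name": "servo_tool", "arguments": {
  "slide": [
    [-12.7,50.2,0],
    [-12.7,50.2,0],
    [-12.7,50.2,0],
    [-12.7,50.2,0],
    [-12.7,50.2,0],
    [-12.7,50.2,0],
    [0,0,0],
    [0,0,0],
    [0,0,0],
    [0,0,0]
  ],
  "twist": [
    [0,0,0],
    [0,0,0],
    [0,0,0],
    [0,0,0],
    [0,0,0],
    [0,0,0],
    [0,0,0.135],
    [0,0,0.135],
    [0,0,0],
    [0,0,0]
  ]
}}

```text
time_s: 26.48
tool_pos: [0.5053, 0.2462, 0.2348]
eef_rot: [-0.029, -3.14, 0.002]
ft_force: [-1.1, 0.6, -0.7]
opening: 0.296
```

```bash
python3 ed.py .0645 .504 .2472 .0593 -.02
```

```text
253 196 50 83 front edge [[0.467, 0.2335, 0.1707], [0.4674, 0.2577, 0.1707]]
t 26.5 grasp [0.5054 0.2462 0.1842] shift mm [  1.4   1.  124.9] twist [-0.0007 -0.0004  0.0009] F [0.7 0.2 0.2] open 0.295 j [ 0.74  0.33 -0.23  0.   -1.01 -2.33]
```

Call:
{"name": "servo_tool", "arguments": {
  "slide": [
    [0.8,0.4,30],
    [0,0,35],
    [0,0,25],
    [0,0,20],
    [0,0,10],
    [0,0,4],
    [0,0,0],
    [0,0,0]
  ],
  "twist": [
    [0,0,0],
    [0,0,0],
    [0,0,0],
    [0,0,0],
    [0,0,0],
    [0,0,0],
    [0,0,0],
    [0,0,0]
  ]
}}

```text
time_s: 27.52
tool_pos: [0.5054, 0.2474, 0.1128]
eef_rot: [0.031, 3.139, 0.002]
ft_force: [0.6, 0.2, 0.0]
opening: 0.295
```

```bash
python3 -c "
from h import *
go(.505,.2472,.0593,-.02)"
```

```text
t 27.5 grasp [0.5056 0.2475 0.0618] shift mm [ 0.4 -0.3  2.5] twist [0.0015 0.0023 0.    ] F [0.6 0.2 0. ] open 0.295 j [ 0.74  0.47 -0.37  0.   -0.73 -2.33]
```

Call:
{"name": "servo_tool", "arguments": {
  "slide": [
    [0.4,-0.3,1],
    [0,0,1],
    [0,0,0.5],
    [0,0,0],
    [0,0,0]
  ],
  "twist": [
    [0,0,0],
    [0,0,0],
    [0,0,0],
    [0,0,0],
    [0,0,0]
  ]
}}

```text
time_s: 28.15
tool_pos: [0.5047, 0.247, 0.1107]
eef_rot: [0.031, 3.14, 0.001]
ft_force: [-2.1, -0.8, 5.3]
opening: 0.295
```

Call:
{"name": "servo_tool", "arguments": {
  "slide": [
    [0,0,0],
    [0,0,0],
    [0,0,0],
    [0,0,-45],
    [0,0,-60],
    [0,0,-60],
    [0,0,0],
    [0,0,0],
    [0,0,0]
  ],
  "twist": [
    [0,0,0],
    [0,0,0],
    [0,0,0],
    [0,0,0],
    [0,0,0],
    [0,0,0],
    [0,0,0],
    [0,0,0],
    [0,0,0]
  ],
  "gripper": 0.45
}}

```text
time_s: 29.28
tool_pos: [0.5039, 0.2464, 0.2728]
eef_rot: [-0.032, -3.14, 0.003]
ft_force: [-0.2, 0.7, -0.5]
opening: 0.451
```

```bash
python3 look.py w7; python3 -c "
from h import *
b=cv2.imread('pics/w7.png');cv2.imwrite('pics/c7.png',cv2.resize(b[90:270,170:400],None,fx=3.3,fy=3.3,interpolation=cv2.INTER_CUBIC))
t=bot.capture('top');cv2.imwrite('pics/t7.png',t)
go(.48,-.24,.18,.305)"
```

```text
t 29.4 grasp [0.5041 0.2464 0.222 ] shift mm [  14.2 -486.8   42.8] twist [-0.0014 -0.0015 -0.3253] F [ 0.5  0.4 -0.6] open 0.453 j [ 0.74  0.29 -0.18  0.   -1.1  -2.33]
```

View pics/c7.png

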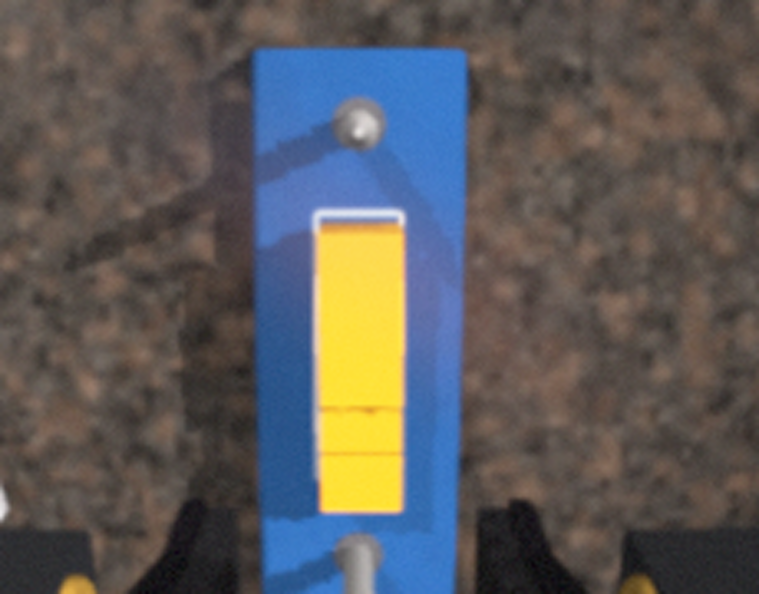

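The three coupons sit neatly on each other. In the crop, the stack spans (319–404, 228–513), the rod tip is at (359,130) and the far rod base at (358,550).

Run:
```python
from h import *
d=np.load("pics/w7.npz");KT=(d["K"],d["T"]);c=lambda L:np.array(L)/3.3+[170,90]-.35
b=p2w("wrist",c([(319,228),(404,228),(404,513),(319,513)]),.046,KT);print("stack",b[:,:2].round(4).tolist(),b.mean(0))
t=p2w("wrist",c([(359,131)]),.096,KT)[0];e=p2w("wrist",c([(254,48),(467,48)]),.016,KT)
f=p2w("wrist",c([(358,552)]),.016,KT)[0];o=p2w("wrist",c([(314,211),(404,211)]),.016,KT)
print("rod1 tip",t,"rod2 base",f,"mid",(t+f)/2,"edge",e.mean(0),"outline front",o.mean(0), "yaw", np.arctan2(f[1]-t[1],f[0]-t[0]))
go(.48,-.24,.18,.305)
# platen in current top view
t0=cv2.imread("pics/top0.png").astype(int);t7=cv2.imread("pics/t7.png").astype(int)
print("platen diff",np.abs(t0-t7)[190:260,295:350].mean())
```

```text
stack [[0.4676, 0.2344], [0.4681, 0.2597], [0.5593, 0.2589], [0.5587, 0.2317]] [0.51340611 0.24618618 0.046     ]
rod1 tip [0.43709325 0.24686799 0.096     ] rod2 base [0.58635485 0.24365835 0.016     ] mid [0.51172405 0.24526317 0.056     ] edge [0.41257975 0.24789879 0.016     ] outline front [0.46598405 0.24635827 0.016     ] yaw -0.021500105103236047
t 29.4 grasp [0.5041 0.2464 0.222 ] shift mm [  14.2 -486.8   42.8] twist [-0.0014 -0.0015 -0.3253] F [ 0.5  0.4 -0.6] open 0.453 j [ 0.74  0.29 -0.18  0.   -1.1  -2.33]
platen diff 32.95151515151515
```

Call:
{"name": "servo_tool", "arguments": {
  "slide": [
    [1.4,-48.7,0],
    [1.4,-48.7,0],
    [1.4,-48.7,0],
    [1.4,-48.7,0],
    [1.4,-48.7,0],
    [1.4,-48.7,0],
    [1.4,-48.7,0],
    [1.4,-48.7,0],
    [1.4,-48.7,0],
    [1.4,-48.7,0]
  ],
  "twist": [
    [0,0,0],
    [0,0,0],
    [0,0,0],
    [0,0,0],
    [0,0,0],
    [0,0,0],
    [0,0,0],
    [0,0,0],
    [0,0,0],
    [0,0,0]
  ]
}}

```text
time_s: 30.62
tool_pos: [0.4803, -0.2414, 0.2734]
eef_rot: [-0.032, -3.141, -0.001]
ft_force: [0.5, -0.3, 0.6]
opening: 0.453
```

Call:
{"name": "servo_tool", "arguments": {
  "slide": [
    [0,0,0],
    [0,0,0],
    [0,0,0],
    [0,0,0]
  ],
  "twist": [
    [0,0,-0.16],
    [0,0,-0.16],
    [0,0,0],
    [0,0,0]
  ]
}}

```text
time_s: 31.12
tool_pos: [0.4806, -0.2397, 0.2738]
eef_rot: [-0.466, 3.107, 0.001]
ft_force: [0.7, -0.7, -0.2]
opening: 0.448
```

```bash
python3 look.py w8; python3 -c "
from h import *
go(.4876,-.2376,.2,.305)"
```

```text
t 31.2 grasp [ 0.4807 -0.2396  0.223 ] shift mm [-7.2 -0.1 23. ] twist [ 0.0004  0.0006 -0.0067] F [ 1.1 -0.3  0.4] open 0.452 j [-0.16  0.25 -0.24 -0.   -1.08 -1.11]
```

View pics/w8.png

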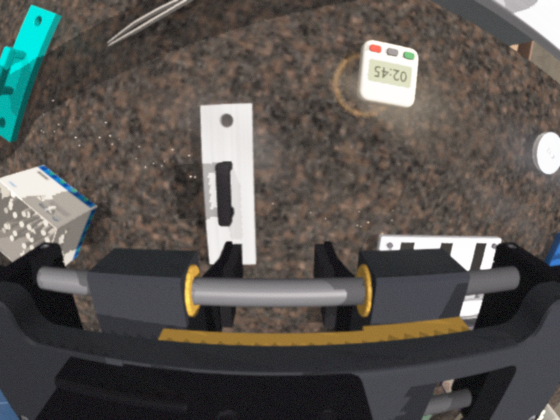

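The platen has been knocked aside. Its corners are now at (201,106), (252,104) and (256,263), its near hole at (227,121) and its handle spans (219–231, 163–226).

Run:
```python
from h import *
d=np.load("pics/w8.npz");KT=(d["K"],d["T"])
P=[[-.093,-.028,.014],[-.093,.028,.014],[.093,.028,.014],[-.075,0,.014]];px=[(201,106),(252,104),(256,263),(227,120.5)]
q,e=fit("wrist",P,px,KT,[.46,-.28,.25]);print(q,e,(w2p("wrist",obj(P,q[:2],q[2]),KT)-px).round(1).tolist())
hp=obj([[0,0,.044]],q[:2],q[2])[0];print("handle corners pred",w2p("wrist",obj([[-.033,-.007,.052],[-.033,.007,.052],[.033,-.007,.052],[.033,.007,.052]],q[:2],q[2]),KT).round(1).tolist())
go(hp[0],hp[1],.20,q[2])
```

```text
[ 0.49805461 -0.29212529  0.30491718] 0.5755743079400654 [[-0.1, -0.5], [0.3, -0.6], [0.1, 1.3], [-0.4, 0.3]]
handle corners pred [[214.9, 164.3], [228.9, 164.0], [218.5, 227.8], [231.8, 227.8]]
t 31.2 grasp [ 0.4807 -0.2396  0.223 ] shift mm [ -1.2 -55.3  23. ] twist [ 0.0004  0.0006 -0.0066] F [ 1.1 -0.3  0.4] open 0.452 j [-0.16  0.25 -0.24 -0.   -1.08 -1.11]
```

Call:
{"name": "servo_tool", "arguments": {
  "slide": [
    [-0.6,-27.6,0],
    [-0.6,-27.7,30],
    [0,0,40],
    [0,0,40],
    [0,0,40],
    [0,0,20],
    [0,0,8.5],
    [0,0,0],
    [0,0,0]
  ],
  "twist": [
    [0,0,-0.0066],
    [0,0,0],
    [0,0,0],
    [0,0,0],
    [0,0,0],
    [0,0,0],
    [0,0,0],
    [0,0,0],
    [0,0,0]
  ]
}}

```text
time_s: 32.3
tool_pos: [0.4992, -0.2923, 0.097]
eef_rot: [-0.479, 3.102, -0.001]
ft_force: [0.1, 0.8, 0.2]
opening: 0.449
```

Call:
{"name": "servo_tool", "arguments": {
  "slide": [
    [0,0,0],
    [0,0,0],
    [0,0,0],
    [0,0,0],
    [0,0,0],
    [0,0,0]
  ],
  "twist": [
    [0,0,0],
    [0,0,0],
    [0,0,0],
    [0,0,0],
    [0,0,0],
    [0,0,0]
  ],
  "gripper": 0.05,
  "force": 45
}}

```text
time_s: 33.05
tool_pos: [0.4987, -0.2923, 0.0961]
eef_rot: [-0.479, 3.103, -0.0]
ft_force: [-0.1, -0.2, 0.9]
opening: 0.151
```

```bash
python3 -c "
from h import *
go(.498,-.2921,.044,.305)"
```

```text
t 33.0 grasp [ 0.4987 -0.2923  0.0451] shift mm [0.6 0.4 1.1] twist [-0.0003  0.0015  0.0016] F [-0.1 -0.2  0.9] open 0.151 j [-0.25  0.52 -0.34 -0.   -0.71 -1.01]
```

Call:
{"name": "servo_tool", "arguments": {
  "slide": [
    [0,0,-8],
    [0,0,-15],
    [0,0,-20],
    [0,0,-25],
    [0,0,-25],
    [0,0,-25],
    [0,0,-15],
    [0,0,-7],
    [0,0,0],
    [0,0,0]
  ],
  "twist": [
    [0,0,0],
    [0,0,0],
    [0,0,0],
    [0,0,0],
    [0,0,0],
    [0,0,0],
    [0,0,0],
    [0,0,0],
    [0,0,0],
    [0,0,0]
  ]
}}

```text
time_s: 34.3
tool_pos: [0.4978, -0.292, 0.2346]
eef_rot: [0.479, -3.104, -0.002]
ft_force: [-0.4, -0.2, -5.8]
opening: 0.156
```

```bash
python3 -c "
from h import *
go(.5124,.2466,.185,-.021)"
```

```text
t 34.3 grasp [ 0.4977 -0.2919  0.1836] shift mm [-176.2  509.1   -0.6] twist [ 0.0016 -0.001   0.3271] F [-0.4 -0.2 -5.8] open 0.156 j [-0.25  0.35 -0.19 -0.   -1.03 -1.01]
```

Call:
{"name": "servo_tool", "arguments": {
  "slide": [
    [0,0,-8],
    [0,0,-9],
    [0,0,-8],
    [-5,14,0],
    [-9.8,28.3,0],
    [-9.8,28.3,0],
    [-9.8,28.3,0],
    [-9.8,28.3,0],
    [-9.8,28.3,0],
    [-9.8,28.3,0]
  ],
  "twist": [
    [0,0,0],
    [0,0,0],
    [0,0,0],
    [0,0,0],
    [0,0,0],
    [0,0,0],
    [0,0,0],
    [0,0,0],
    [0,0,0],
    [0,0,0]
  ]
}}

```text
time_s: 35.55
tool_pos: [0.5032, -0.096, 0.2609]
eef_rot: [-0.48, 3.104, 0.001]
ft_force: [0.4, -0.6, -5.4]
opening: 0.153
```

Call:
{"name": "servo_tool", "arguments": {
  "slide": [
    [-9.8,28.3,0],
    [-9.8,28.3,0],
    [-9.8,28.3,0],
    [-9.8,28.3,0],
    [-9.8,28.3,0],
    [-9.8,28.3,0],
    [-9.8,28.3,0],
    [-9.8,28.3,0],
    [-9.8,28.3,0],
    [-9.8,28.3,0]
  ],
  "twist": [
    [0,0,0],
    [0,0,0],
    [0,0,0],
    [0,0,0],
    [0,0,0],
    [0,0,0],
    [0,0,0],
    [0,0,0],
    [0,0,0],
    [0,0,0]
  ]
}}

```text
time_s: 36.8
tool_pos: [0.5109, 0.2031, 0.261]
eef_rot: [-0.48, 3.104, 0.001]
ft_force: [1.6, -0.4, -5.2]
opening: 0.158
```

Call:
{"name": "servo_tool", "arguments": {
  "slide": [
    [-9,27,0],
    [-5.4,15.3,0],
    [0,0,0],
    [0,0,0],
    [0,0,0],
    [0,0,0],
    [0,0,0],
    [0,0,0],
    [0,0,0],
    [0,0,0]
  ],
  "twist": [
    [0,0,0],
    [0,0,0],
    [0,0,0.03],
    [0,0,0.06],
    [0,0,0.07],
    [0,0,0.07],
    [0,0,0.06],
    [0,0,0.037],
    [0,0,0],
    [0,0,0]
  ]
}}

```text
time_s: 38.05
tool_pos: [0.5127, 0.2461, 0.2611]
eef_rot: [0.032, 3.14, 0.001]
ft_force: [-0.5, 1.0, -5.1]
opening: 0.151
```

```bash
python3 look.py w9; python3 -c "
from h import *
go(.5124,.2466,.185,-.021)"
```

```text
t 38.1 grasp [0.5128 0.2462 0.2101] shift mm [ 0.3  0.4 25.1] twist [0.0004 0.001  0.0005] F [-0.2  0.9 -5.3] open 0.151 j [ 0.73  0.31 -0.18  0.   -1.08 -2.32]
```

View pics/w9.png

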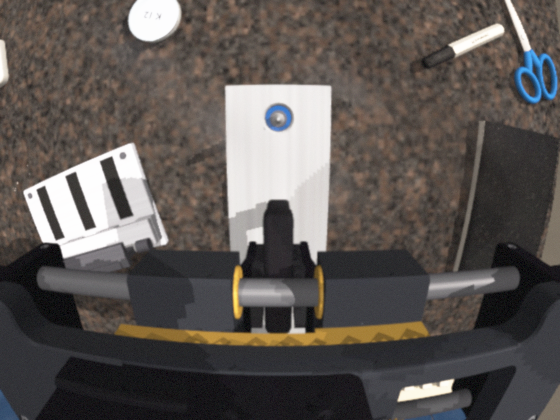

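The platen is held straight, and the near rod tip shows through its near hole at about (279,117). I'll zoom in to measure.

```bash
python3 -c "
from h import *
b=cv2.imread('pics/w9.png');cv2.imwrite('pics/c9.png',cv2.resize(b[75:145,215:340],None,fx=6,fy=6,interpolation=cv2.INTER_CUBIC))"
```

```text
(no output)
```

View pics/c9.png

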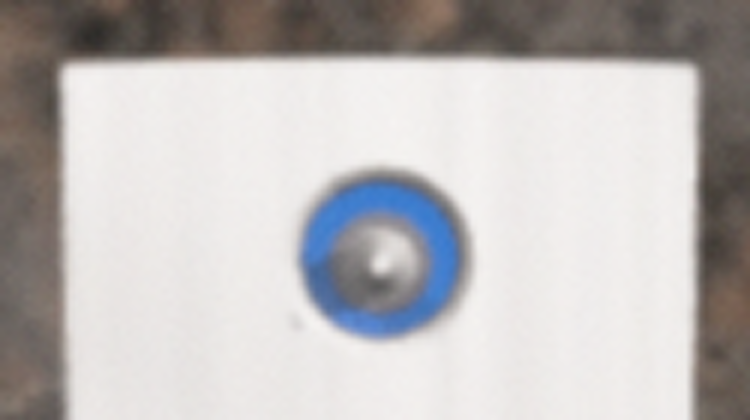

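The crop shows the hole rim centred at (385,253) and the rod tip at (381,263).

Run:
```python
from h import *
d=np.load("pics/w9.npz");KT=(d["K"],d["T"]);c=lambda L:np.array(L)/6+[215,75]-.42
zt=.2101-.0311
h=p2w("wrist",c([(385,253)]),zt,KT)[0];t=p2w("wrist",c([(381,264)]),.096,KT)[0];b=p2w("wrist",c([(379,262)]),.082,KT)[0]
k=p2w("wrist",c([(62,64),(698,64)]),zt,KT)
print("hole",h.round(4),"tip",t.round(4),"taper-base",b.round(4),"corners",k.round(4).tolist(),"width",np.linalg.norm(k[0]-k[1]),"edge yaw",np.arctan2(-(k[1]-k[0])[0],(k[1]-k[0])[1]))
print("hole pred from grasp centred", obj([[-.075,0,0]],(.5128,.2462),-.021))
w7=np.load("pics/w7.npz")
```

```text
hole [0.436 0.247 0.179] tip [0.4374 0.2468 0.096 ] taper-base [0.4372 0.2466 0.082 ] corners [[0.418, 0.219, 0.179], [0.4191, 0.2749, 0.179]] width 0.05597776888880792 edge yaw -0.01990527438726163
hole pred from grasp centred [[0.43781654 0.24777488 0.        ]]
```

Call:
{"name": "servo_tool", "arguments": {
  "slide": [
    [-1.2,-0.1,5],
    [0,0,15],
    [0,0,18],
    [0,0,14],
    [0,0,8],
    [0,0,4],
    [0,0,0],
    [0,0,0]
  ],
  "twist": [
    [0,0,0],
    [0,0,0],
    [0,0,0],
    [0,0,0],
    [0,0,0],
    [0,0,0],
    [0,0,0],
    [0,0,0]
  ]
}}

```text
time_s: 39.1
tool_pos: [0.5143, 0.2465, 0.1977]
eef_rot: [0.032, 3.139, 0.002]
ft_force: [-1.5, -0.0, -4.1]
opening: 0.153
```

```bash
python3 look.py w10; python3 -c "
from h import *
b=cv2.imread('pics/w10.png');cv2.imwrite('pics/c10.png',cv2.resize(b[70:170,205:350],None,fx=5,fy=5,interpolation=cv2.INTER_CUBIC))
go(.514,.2462,.145,-.021)"
```

```text
t 39.1 grasp [0.5144 0.2465 0.1467] shift mm [ 0.3 -0.2  1.7] twist [0.0013 0.0021 0.0005] F [ 0.1 -0.6 -4.1] open 0.154 j [ 0.73  0.38 -0.26  0.   -0.93 -2.32]
```

View pics/c10.png

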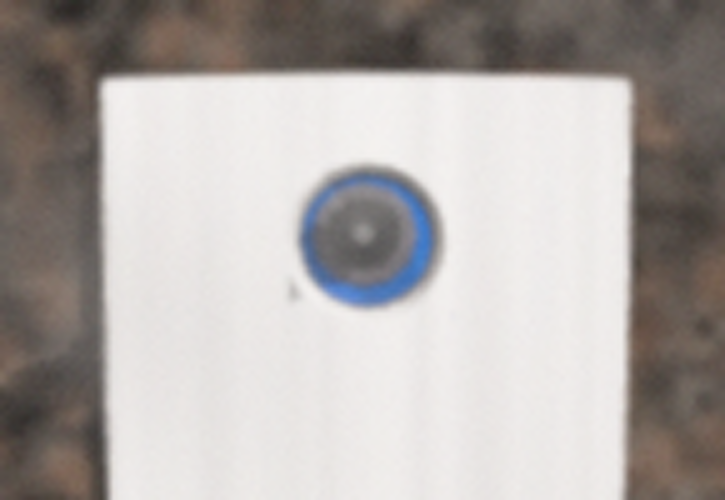

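Run:
```python
from h import *
d=np.load("pics/w10.npz");KT=(d["K"],d["T"]);c=lambda L:np.array(L)/5+[205,70]-.4
zt=.1156
h=p2w("wrist",c([(370.5,236)]),zt,KT)[0];t=p2w("wrist",c([(364,233)]),.096,KT)[0]
k=p2w("wrist",c([(101,78),(632,78)]),zt,KT);l=p2w("wrist",c([(103,300),(629,300)]),zt,KT)
print("hole",h.round(4),"tip",t.round(4),"yaw",np.arctan2(-(k[1]-k[0])[0],(k[1]-k[0])[1]),k.round(4).tolist(),l.round(4).tolist())
```

```text
hole [0.4378 0.2475 0.1156] tip [0.4374 0.2468 0.096 ] yaw -0.019701187511664924 [[0.4197, 0.2194, 0.1156], [0.4208, 0.2754, 0.1156]] [[0.4437, 0.2189, 0.1156], [0.4448, 0.2749, 0.1156]]
```

Call:
{"name": "servo_tool", "arguments": {
  "slide": [
    [0.3,-0.6,2],
    [0,0,4],
    [0,0,5],
    [0,0,5],
    [0,0,4],
    [0,0,0],
    [0,0,0]
  ],
  "twist": [
    [0.001,0.002,0],
    [0,0,0],
    [0,0,0],
    [0,0,0],
    [0,0,0],
    [0,0,0],
    [0,0,0]
  ]
}}

```text
time_s: 40.02
tool_pos: [0.5138, 0.2457, 0.1772]
eef_rot: [-0.032, -3.141, 0.001]
ft_force: [-0.4, 0.4, -4.9]
opening: 0.156
```

```bash
python3 -c "
from h import *
go(.514,.2460,.0925,-.021);print(bot.get_state()['torque'])"
```

```text
t 40.0 grasp [0.5138 0.2457 0.1262] shift mm [-0.2  0.3 33.7] twist [-0.0004 -0.0006  0.0004] F [-0.4  0.4 -4.9] open 0.156 j [ 0.73  0.4  -0.28 -0.   -0.89 -2.32]
[-0.01713788 -0.05124999  0.01760148]
```

Call:
{"name": "servo_tool", "arguments": {
  "slide": [
    [0,0,3],
    [0,0,5],
    [0,0,5],
    [0,0,5],
    [0,0,5],
    [0,0,4],
    [0,0,3],
    [0,0,2],
    [0,0,0],
    [0,0,0]
  ],
  "twist": [
    [0,0,0],
    [0,0,0],
    [0,0,0],
    [0,0,0],
    [0,0,0],
    [0,0,0],
    [0,0,0],
    [0,0,0],
    [0,0,0],
    [0,0,0]
  ]
}}

```text
time_s: 41.28
tool_pos: [0.5138, 0.2457, 0.1452]
eef_rot: [-0.032, -3.141, 0.0]
ft_force: [-0.2, -0.1, -4.9]
opening: 0.152
```

```bash
python3 -c "
from h import *
go(.514,.2460,.0911,-.021);print(bot.get_state()['torque'])"
```

```text
t 41.3 grasp [0.5137 0.2456 0.0942] shift mm [-0.2  0.3  3.1] twist [-0.0003 -0.0006  0.0005] F [-0.2 -0.1 -4.9] open 0.152 j [ 0.73  0.44 -0.32 -0.   -0.81 -2.32]
[-0.05315131 -0.0301509   0.01974809]
```

Call:
{"name": "servo_tool", "arguments": {
  "slide": [
    [0,0,1],
    [0,0,1],
    [0,0,0.5],
    [0,0,0.3],
    [0,0,0],
    [0,0,0]
  ],
  "twist": [
    [0,0,0],
    [0,0,0],
    [0,0,0],
    [0,0,0],
    [0,0,0],
    [0,0,0]
  ]
}}

```text
time_s: 42.02
tool_pos: [0.5137, 0.2456, 0.1423]
eef_rot: [-0.032, -3.14, 0.001]
ft_force: [0.3, -0.1, -5.5]
opening: 0.156
```

Call:
{"name": "servo_tool", "arguments": {
  "slide": [
    [0,0,0.5],
    [0,0,0.5],
    [0,0,0],
    [0,0,0]
  ],
  "twist": [
    [0,0,0],
    [0,0,0],
    [0,0,0],
    [0,0,0]
  ]
}}

```text
time_s: 42.52
tool_pos: [0.5137, 0.2456, 0.142]
eef_rot: [-0.032, -3.141, 0.001]
ft_force: [-3.0, -0.7, 4.2]
opening: 0.154
```

Call:
{"name": "servo_tool", "arguments": {
  "slide": [
    [0,0,0.5],
    [0,0,0],
    [0,0,0]
  ],
  "twist": [
    [0,0,0],
    [0,0,0],
    [0,0,0]
  ]
}}

```text
time_s: 42.9
tool_pos: [0.5137, 0.2456, 0.142]
eef_rot: [-0.032, -3.141, 0.001]
ft_force: [-4.5, -0.6, 7.8]
opening: 0.155
```

The force changed from −5 to +8 N, so the plate rests on the stack. I'll release and retreat.

Call:
{"name": "servo_tool", "arguments": {
  "slide": [
    [0,0,-0.5],
    [0,0,0],
    [0,0,0],
    [0,0,0],
    [0,0,-20],
    [0,0,-40],
    [0,0,-50],
    [0,0,-30],
    [0,0,0],
    [0,0,0]
  ],
  "twist": [
    [0,0,0],
    [0,0,0],
    [0,0,0],
    [0,0,0],
    [0,0,0],
    [0,0,0],
    [0,0,0],
    [0,0,0],
    [0,0,0],
    [0,0,0]
  ],
  "gripper": 0.4,
  "force": 12
}}

```text
time_s: 44.15
tool_pos: [0.5133, 0.2454, 0.2802]
eef_rot: [-0.033, -3.139, 0.002]
ft_force: [-0.9, -0.1, 0.1]
opening: 0.401
```

```bash
python3 -c "
from h import *
go(.6071,.0221,.1233,.25)"
```

```text
t 44.1 grasp [0.5131 0.2453 0.2292] shift mm [ -98.8 -221.1  105.9] twist [-0.0009 -0.0027 -0.2709] F [-0.9 -0.1  0.1] open 0.401 j [ 0.73  0.3  -0.15 -0.   -1.12 -2.32]
```

Call:
{"name": "servo_tool", "arguments": {
  "slide": [
    [-19.8,-44.2,0],
    [-19.8,-44.2,0],
    [-19.8,-44.2,0],
    [-19.8,-44.2,0],
    [-19.6,-44.3,0],
    [0,0,0],
    [0,0,0],
    [0,0,0],
    [0,0,0]
  ],
  "twist": [
    [0,0,0],
    [0,0,0],
    [0,0,0],
    [0,0,0],
    [0,0,0],
    [0,0,-0.135],
    [0,0,-0.136],
    [0,0,0],
    [0,0,0]
  ]
}}

```text
time_s: 45.28
tool_pos: [0.6077, 0.0227, 0.2803]
eef_rot: [0.389, -3.115, 0.001]
ft_force: [-0.2, 0.5, 1.0]
opening: 0.401
```

Call:
{"name": "servo_tool", "arguments": {
  "slide": [
    [0,0,35],
    [0,0,35],
    [0,0,25],
    [0,0,11],
    [0,0,0],
    [0,0,0]
  ],
  "twist": [
    [0,0,0],
    [0,0,0],
    [0,0,0],
    [0,0,0],
    [0,0,0],
    [0,0,0]
  ]
}}

```text
time_s: 46.02
tool_pos: [0.6086, 0.0228, 0.1765]
eef_rot: [-0.392, 3.116, -0.001]
ft_force: [0.7, -0.5, 0.8]
opening: 0.4
```

Call:
{"name": "servo_tool", "arguments": {
  "slide": [
    [0,0,0],
    [0,0,0],
    [0,0,0],
    [0,0,0],
    [0,0,0]
  ],
  "twist": [
    [0,0,0],
    [0,0,0],
    [0,0,0],
    [0,0,0],
    [0,0,0]
  ],
  "gripper": 0.1
}}

```text
time_s: 46.65
tool_pos: [0.608, 0.0226, 0.1757]
eef_rot: [0.393, -3.116, 0.001]
ft_force: [-1.6, 0.2, 3.1]
opening: 0.184
```

```bash
python3 -c "
from h import *
go(.6071,.0221,.1233,.25)
a=np.linspace(1.79,.142,12);p=np.c_[-85*np.cos(a),85*np.sin(a)];d=np.diff(p,axis=0);print((-d).round(1).tolist())"
```

```text
t 46.6 grasp [0.608  0.0226 0.1247] shift mm [ 1.  -0.3  1.4] twist [-0.0003 -0.0005  0.0006] F [-1.6  0.2  3.1] open 0.184 j [ 0.3   0.46 -0.19  0.   -0.92 -1.62]
[[12.6, -1.8], [12.7, 0.1], [12.6, 2.0], [12.1, 3.8], [11.4, 5.6], [10.5, 7.2], [9.3, 8.7], [7.9, 10.0], [6.3, 11.1], [4.6, 11.9], [2.7, 12.4]]
```

Call:
{"name": "servo_tool", "arguments": {
  "slide": [
    [12.6,0,-1.8],
    [12.7,0,0.1],
    [12.6,0,2],
    [12.1,0,3.8],
    [11.4,0,5.6],
    [10.5,0,7.2]
  ],
  "twist": [
    [0,0,0],
    [0,0,0],
    [0,0,0],
    [0,0,0],
    [0,0,0],
    [0,0,0]
  ]
}}

```text
time_s: 47.4
tool_pos: [0.5372, 0.0043, 0.158]
eef_rot: [0.392, -3.115, 0.001]
ft_force: [3.3, -1.6, 0.9]
opening: 0.182
```

Call:
{"name": "servo_tool", "arguments": {
  "slide": [
    [9.3,0,8.7],
    [7.9,0,10],
    [6.3,0,11.1],
    [4.6,0,11.9],
    [2.7,0,12.4],
    [0,0,0],
    [0,0,0]
  ],
  "twist": [
    [0,0,0],
    [0,0,0],
    [0,0,0],
    [0,0,0],
    [0,0,0],
    [0,0,0],
    [0,0,0]
  ]
}}

```text
time_s: 48.28
tool_pos: [0.5081, -0.0032, 0.1034]
eef_rot: [0.392, -3.115, 0.001]
ft_force: [3.3, -4.4, -2.9]
opening: 0.185
```

```bash
python3 -c "
from h import *
go(.5055,-.004,.052,.25)"
```

```text
t 48.3 grasp [ 0.508  -0.0032  0.0524] shift mm [ 2.7 -0.1  0.4] twist [-0.0004 -0.0024  0.0001] F [ 3.3 -4.4 -2.9] open 0.185 j [ 0.31  0.42 -0.51  0.   -0.65 -1.63]
```

Call:
{"name": "servo_tool", "arguments": {
  "slide": [
    [0.5,0,1],
    [0,0,1],
    [0,0,0],
    [0,0,0]
  ],
  "twist": [
    [0,0,0],
    [0,0,0],
    [0,0,0],
    [0,0,0]
  ]
}}

```text
time_s: 48.78
tool_pos: [0.508, -0.0032, 0.1028]
eef_rot: [0.393, -3.116, 0.001]
ft_force: [1.0, -4.4, 4.3]
opening: 0.177
```

Call:
{"name": "servo_tool", "arguments": {
  "slide": [
    [0,0,0],
    [0,0,0],
    [0,0,0],
    [0,0,-30],
    [0,0,-60],
    [0,0,-60],
    [20,0,-50],
    [50,0,0],
    [0,0,0],
    [0,0,0]
  ],
  "twist": [
    [0,0,0],
    [0,0,0],
    [0,0,0],
    [0,0,0],
    [0,0,0],
    [0,0,0],
    [0,0,0],
    [0,0,0],
    [0,0,0],
    [0,0,0]
  ],
  "gripper": 0.4
}}

```text
time_s: 50.02
tool_pos: [0.4402, -0.0202, 0.3025]
eef_rot: [0.393, -3.116, 0.0]
ft_force: [-0.2, -0.6, 1.0]
opening: 0.398
```

```bash
python3 look.py w11; python3 -c "
from h import *
s=bot.capture('scene');w=cv2.imread('pics/w11.png')
a=cv2.resize(s[150:350,130:350],(440,400),interpolation=cv2.INTER_CUBIC);b=cv2.resize(w[60:300,100:],(360,188));
c=np.zeros((600,560,3),np.uint8);c[:400,:440]=a;c[405:593,:360]=b;cv2.imwrite('pics/f.png',c)
go(.5055,-.004,.052,.25)"
```

```text
t 50.1 grasp [ 0.4408 -0.0201  0.2511] shift mm [-67.   -0.4 199. ] twist [-0.0003 -0.0018  0.0005] F [ 0.4  0.1 -0.1] open 0.402 j [ 0.33  0.06 -0.4   0.   -1.12 -1.65]
```

View pics/f.png

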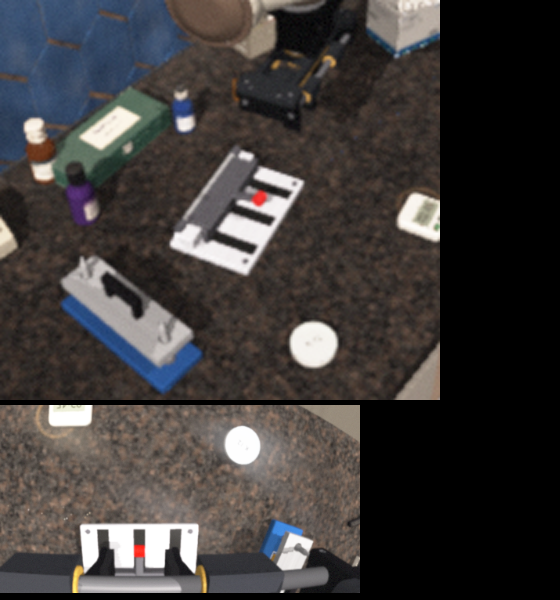

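The picture shows the plate level over both rods (crop rods at (88,265) and (167,330)), the empty clamp with its bar shut (red handle at (260,199)), and the violet and blue bottles still in place.

```bash
python3 -c "
from rig import bot
print(bot.hand_in())"
```

```text
the job is handed in; nothing more can be done
None
```

The job is done and handed in, at about 50 s of the 210 s allowed.

- **Coupons:** I swung the bar up to about 1.65 rad and drew all three coupons about 30 mm straight out before lifting them. They lie flat in one stack on the press bed, about 1 to 2 mm from its centre by camera.
- **Platen:** It was knocked about 5 cm aside during the run. I found it again, gripped it by the handle and lowered it over both rods in the gripper. I let go only once the wrist force turned from −5 N to +8 N, with the plate at the height expected for three coupons.
- **Clamp:** The bar is shut again. The handle height was 51.8 mm at closing, against 52.7 mm when I first gripped it.
- **Last picture:** It showed the plate level over both rods, the clamp empty and shut, and the violet and blue bottles standing. The amber bottle was hidden behind the gripper in that view, so I did not re-check it; the arm never went near it.

No check failed. The top and wrist cameras differed by about 1 to 2 mm on the press centre, which is within their calibration. I viewed 15 pictures, one more than the budget of 14.

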